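# Function-test the latching stop button of a bench shaker

### The job

The shaker's desktop stop station is due its function test: press the big mushroom stop button all the way in so that it latches and stays down by itself, then push its grip bar round clockwise (seen from above) with a fingertip until the latch lets go, and leave the button sprung back out with its bar back where it was. Only push, never lift: the station stays where it stands, its small round key and its selector are left alone, and nothing around it is disturbed.

Things in the scene. Friction and masses are not known exactly. Their poses are not given: they have to be found in the camera images.
- station: light grey desktop stop station, a loose box 130 (x) x 220 (y) x 55 mm high, 2 to 3.3 kg on a rubber foot; origin at the centre of its underside, x across its short side, y along its long side. On its top: the big black mushroom stop button with its axis at (0, -45) mm, and at the other end, near y = +65 mm, a small round start key and a small selector knob
- stop_top (a point): centre of the top face of the black mushroom stop button, on its axis, 121 mm above the bench when out, 110 mm when latched in; moves and turns with the button; z up, x along its grip bar. The button has a round cap of 30 mm radius, 13 mm thick, with its underside 36 mm below this point; the grip bar and a round flat-topped boss (17 mm radius) stand on it and end level with this point
- stop_bar (a point): on the button's axis, 11 mm below its top face, half-way down the grip bar; turns with it, x along the bar. The straight upright bar runs through the axis, 84 mm long, 12 mm thick, standing 23 mm above the cap, past whose rim its ends reach 12 mm; outside the boss its flat sides can be pushed. With nothing turned it lies along the station's x axis
- stop_plunger (a joint): how far the stop button is pressed in, m: 0 out, 0.012 end stop. A spring pushes it out with 3 to 6 N; pressing slowly takes 4 to 6 N, and a force stop of 9 N or more is met only at the end stop. Pressed to the end stop it latches and, let go, stays at about 0.0105; let go short of that it springs out. Latched, it comes out only when the bar is turned
- stop_cap (a joint): turn of the button's cap and bar, rad, positive clockwise seen from above: 0 at rest, end stop 0.9. A weak spring (0.03 to 0.075 N m) turns it back to 0; pushing near the bar's ends takes 1 to 4 N. With the button latched, turning it past about 0.5 frees it and it jumps up 10.5 mm, still turned; it turns back when let go
- start_key (a joint): press of the small round start key (11 mm radius, 18 mm tall, at x -30, y 65 mm on the station's top), m, 0 out, 0.004 fully pressed; to be left alone
- selector (a joint): turn of the small selector knob (14 mm radius, 38 mm tall, at x 30, y 65 mm on the station's top), rad, 0.6 to 0.9 at the start, stays where it is left; to be left alone
- amber: amber bottle, 62 mm diameter, 140 mm tall, origin at the centre of its underside; loose bystander
- reagent: white plastic bottle, 68 mm diameter, 130 mm tall, origin at the centre of its underside; loose bystander
- jar: small jar, 60 mm diameter, 70 mm tall, origin at the centre of its underside; loose bystander
- beaker: glass beaker, 72 mm diameter, 85 mm tall, origin at the centre of its underside; loose bystander
- tip_box: box of pipette tips, 85 x 125 x 54 mm, origin at the centre of its underside; loose bystander
- tube_rack: rack of capped tubes, 60 x 160 x 86 mm, origin at the centre of its underside; loose bystander
- spatula: thin steel lab spatula 170 mm long, 12 mm wide, lying flat along its own x axis, origin at its middle; loose bystander

How it is judged (in metres and radians):
On the way, in this order (a step that is already met when the one before it is completed fails the run):
1. the stop button is pressed in and stays latched with nothing touching it (value of joint stop_plunger above 0.008 m and value of joint stop_cap below 0.25 rad and contact force between each of the arm, the fingers and stop_plunger below 0.1 N), for 0.2 s.
2. the bar is turned clockwise and the button comes out of its latch (value of joint stop_plunger below 0.006 m and value of joint stop_cap above 0.25 rad), for 0.02 s.
At the end, for the whole second after the job is handed in: The stop button is fully out again (within 2 mm) with its bar turned back (within 0.12 rad), the station at rest, upright and within 40 mm of where it stood (value of joint stop_plunger below 0.002 m and value of joint stop_cap below 0.12 rad and velocity of joint stop_plunger below 0.01 m/s and distance of station from where it was at the start of the episode below 0.04 m and angle between station's own z axis and vertical below 0.05 rad and linear speed of station below 0.01 m/s); the robot touches nothing.
It fails at once if the station is shoved more than 40 mm, tipped or lifted (distance of station from where it was at the start of the episode above 0.04 m or angle between station's own z axis and vertical above 0.15 rad or height (world z) of station above 0.01 m).
It fails at once if the start key is pressed (value of joint start_key above 0.002 m).
It fails at once if the selector is turned (value of joint selector below 0.4 rad or value of joint selector above 1.1 rad).
It fails at once if a bystander is moved more than 30 mm, tipped over or lifted (distance of any of amber, reagent, jar, beaker, tip_box, tube_rack, spatula from where it was at the start of the episode above 0.03 m or angle between any of amber, reagent, jar, beaker, tip_box, tube_rack, spatula's own z axis and vertical above 0.3 rad).
It also fails if it takes over 40 s, if anything falls off the work surface, if the arm or the gripper's body presses on something with over 40 N, if the wrist force passes 120 N, or if a joint passes its speed limit or range.

### The arm

A 6-joint arm with a two-finger parallel gripper is mounted at the origin on the work surface. World frame = base frame: x ahead of the robot, y to its left, z up, the work surface at z = 0. Lengths are in m, angles in degrees, forces in N, time in s.
With the tool pointing down it reaches from about 0.375 to 0.9 m from the base axis. Payload 3.1 kg.
Tool frame: the origin (TCP) lies at the very end of the fingers, on their centre line; the grasp point (between the pads) lies 19 mm behind it; z points along the fingers, y is the direction in which the jaws open and shut (so a half turn about z gives the same grasp; the last joint's range is limited). The gripper opens to 87 mm and grips with 3 to 60 N. Pads are 19 mm wide; open, the fingers measure 117 mm over their backs; the gripper's body (75 mm by 190 mm) begins 51 mm behind the grasp point.
Start: joints at [-74.628, 30.224, 82.088, -0, 67.689, -10.227], TCP at [0.27, -0.564, 0.223] pointing down, gripper open.
Joint ranges: [-176.69, 176.69], [-43.24, 126.21], [12.49, 139.97], [-82, 262], [0, 151.66], [-163.58, 163.58]. Speed limits (degrees/s): [159.86, 159.86, 180, 180, 180, 180].

### API

Orientations are given as a 3x3 rotation matrix whose columns are the frame's x, y, z axes.
In Python, from rig import read_state, capture, hand_in gives the robot as it stands. The module is installed in compiled form; this text tells all that it offers.
- The arm moves only by the tool send_rows, never from a script. Its argument "moves" is one flat list of numbers, 7 for each row, row after row: the turn, a rotation vector about the world's x, y, z in degrees, then the shift along the world's x, y, z in cm, then the gripper's target within -1 to 1 (fully open at 1, half-way at 0, shut at -1). In form: [rx, ry, rz, tx, ty, tz, hand, rx, ry, rz, tx, ty, tz, hand, ...]. A call has 1 to 20 rows; each row shifts and turns the commanded pose from where the row before left it; what a row does not reach is not made up. A row lasts 1/10 s, in which the tool goes at most 50 mm and 8.59 degrees, less where a joint would pass 70% of its speed; a pose out of reach is approached as far as the arm can. A call with a gripper value outside its range is refused whole. The fingers move at their own pace and stop on an object; the grip force is fixed at half the most. Time passes only in rows, so rows that do not move let the fingers close. It gives the time, the measured TCP pose, the force and the opening at its end, in the units of the state.
- read_state(): the state, without advancing time (a new reading comes with each control period).
- capture(name): name is "scene" or "side" or "wrist"; returns a dict with "pixels" (384x512x3 uint8, red, green, blue), "vertical_fov" (degrees; the focal length in pixels is half the picture's height over the tangent of half this angle, whatever the lens; pixels are square), "cx", "cy" (the principal point, pixels), "dist" ([k1, k2, p1, p2, k3] as OpenCV has them; the pictures are not rectified), "rvec" (rotation vector, rad) and "tvec" (3), from world to camera coordinates, as OpenCV has them. Camera axes: x right, y down, z forward; pixel columns grow to the right and rows downward; lengths in m; the calibration is good to about 2 mm. A picture is of the moment at which its call begins. There is no depth.
- hand_in(): hands the job in, once; it reports no verdict.
The state is a dict: "time_s": time; "joint_positions": joint angles; "qvel": joint speeds; "tau": joint torques, N m; "position": TCP position; "tcp_rot": TCP orientation; "force": force on the tool from outside, world axes, zero at the start; "moment": the same for the moment, N m; "opening": opening from 0.0 (shut) to 1.0 (fully open).
Only numpy, scipy, OpenCV 4.12 (cv2) and the standard library are available. Lean on these libraries where they do the work, as an engineer would, in place of code of your own. Each camera call takes 0.05 s, during which the arm holds its last target.

## Working session

There is one attempt and no reset: what is moved stays moved. The work goes in short steps, Python scripts to look and compute and a tool call to move; the robot and the scene stay as the last step left them, time stands still between calls to the robot, and variables do not carry over. Pictures are saved under pics/ and viewed, and the job is handed in when it is done.

Besides the shell and the picture viewer there is one more tool, called after "Request:" as a command line: name --argument value ..., lists and objects as JSON in quotes. send_rows: Moves the arm, as the interface text tells. Its arguments: {"type":"object","properties":{"moves":{"type":"array","items":{"type":"number"}}},"required":["moves"]}

```bash
mkdir -p pics; cat > h.py <<'E'
import numpy as np, cv2
from rig import read_state, capture, hand_in
def snap(name,tag):
    c=capture(name); cv2.imwrite(f'pics/{tag}.png',c['pixels'][:,:,::-1]); np.save(f'pics/{tag}.npy',c,allow_pickle=True); return c
def load(tag): return np.load(f'pics/{tag}.npy',allow_pickle=True).item()
def K(c):
    f=192/np.tan(np.radians(c['vertical_fov'])/2); return np.array([[f,0,c['cx']],[0,f,c['cy']],[0,0,1]])
def ray(c,uv):
    R=cv2.Rodrigues(np.array(c['rvec'],float))[0]; t=np.array(c['tvec'],float).ravel()
    p=cv2.undistortPoints(np.array(uv,float).reshape(-1,1,2),K(c),np.array(c['dist'],float)).reshape(-1,2)
    d=np.c_[p,np.ones(len(p))]@R; return -R.T@t,d
def onplane(c,uv,z):
    o,d=ray(c,uv); return o+d*((z-o[2])/d[:,2])[:,None]
def proj(c,P):
    return cv2.projectPoints(np.array(P,float).reshape(-1,1,3),np.array(c['rvec'],float),np.array(c['tvec'],float),K(c),np.array(c['dist'],float))[0].reshape(-1,2)
E
python3 - <<'E'
from h import *
for n in ['scene','side','wrist']: snap(n,n+'0')
s=read_state(); print(s['time_s'],s['position'],s['tcp_rot'],s['force'],s['opening'])
E
```

```text
0.15 [ 0.2699306  -0.56308297  0.2218041 ] [[ 9.01839940e-01  4.32070036e-01 -4.55886009e-04]
 [ 4.32070187e-01 -9.01838574e-01  1.59352185e-03]
 [ 2.77377454e-04 -1.63407640e-03 -9.99998626e-01]] [ 0.57450831 -0.18614717 -0.68960193] 1.0027432443689341
```

View pics/scene0.png

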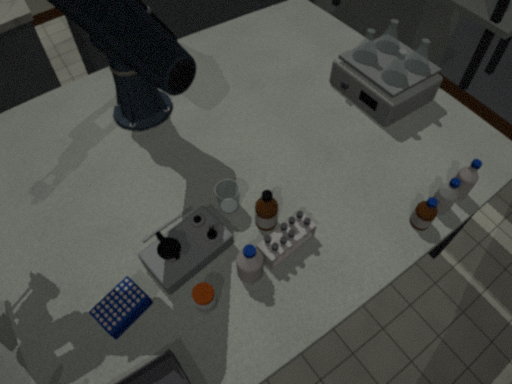

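View pics/side0.png

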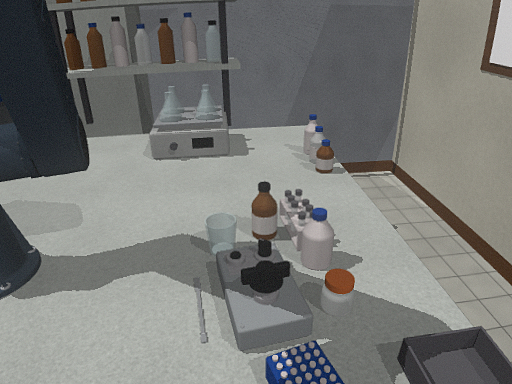

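View pics/wrist0.png

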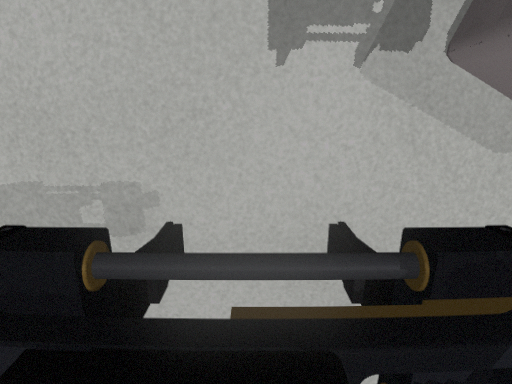

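The scene view shows the station at about (185,248), with the black button at (168,247) and the small controls at (205,226). The beaker, amber bottle, white bottle, jar and blue tip box stand around it. I'll enlarge the crops next.

```bash
python3 - <<'E'
from h import *
c=load('scene0')['pixels'][170:320,80:280,::-1]
cv2.imwrite('pics/sc_crop.png',cv2.resize(c,None,fx=4,fy=4,interpolation=cv2.INTER_CUBIC))
c=load('side0')['pixels'][205:355,180:360,::-1]
cv2.imwrite('pics/sd_crop.png',cv2.resize(c,None,fx=4,fy=4,interpolation=cv2.INTER_CUBIC))
E
```

```text
(no output)
```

View pics/sc_crop.png

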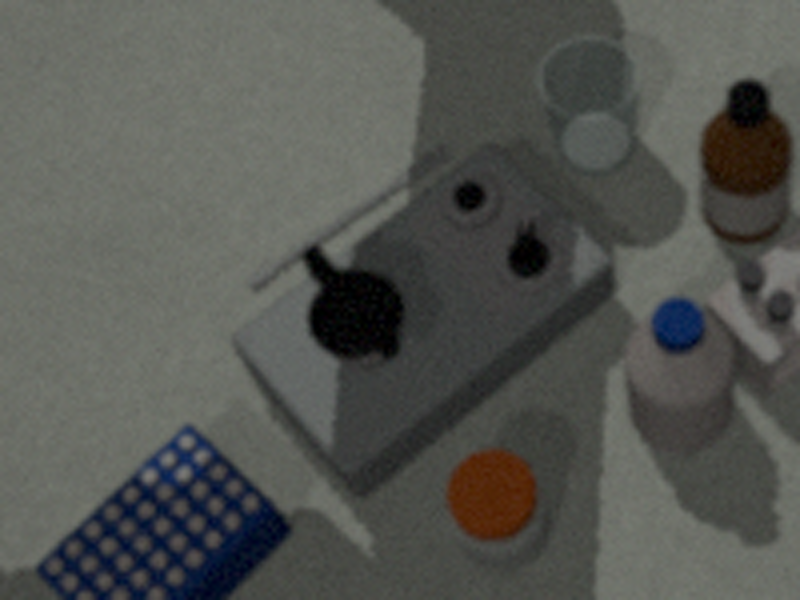

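View pics/sd_crop.png

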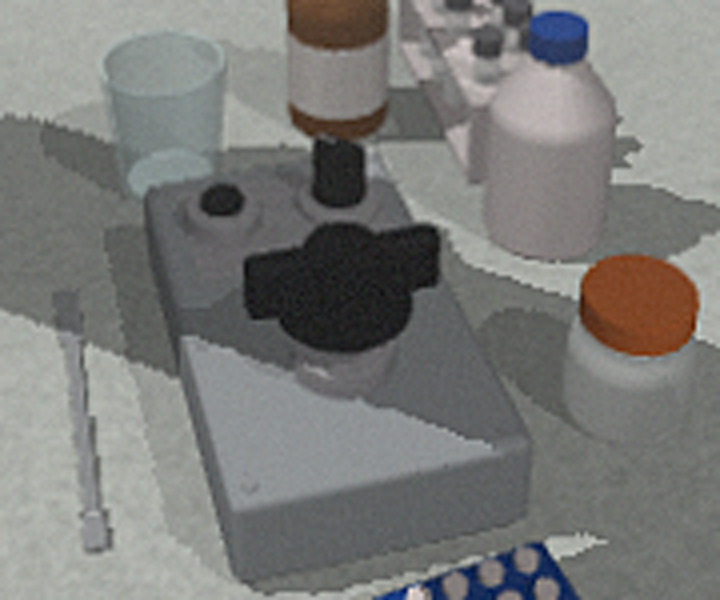

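```bash
python3 - <<'E'
from h import *
c=load('scene0'); s=load('side0')
uv=np.array([[237,342],[490,145],[612,268],[360,485]])/4+[80,170]
P=onplane(c,uv,.055); print(P.round(4)); ce=P.mean(0); print('c',ce, [np.linalg.norm(P[i]-P[i-1]).round(4) for i in range(4)])
y=(P[1]-P[0]+P[2]-P[3]); y/=np.linalg.norm(y); x=np.cross(y,[0,0,1]); print('y',y,'x',x)
b=ce-.045*y; b[2]=.121; print('button',b)
# side: corners
uv=np.array([[232,510],[148,188],[385,168],[528,440]])/4+[180,205]
Q=onplane(s,uv,.055); print('side',Q.round(4),Q.mean(0))
bar=onplane(s,np.array([[247,256],[437,226]])/4+[180,205],.121); print('bar side top ends',bar.round(4), np.linalg.norm(bar[0]-bar[1]),bar.mean(0))
bs=onplane(c,np.array([[314,248],[391,350]])/4+[80,170],.115);print('bar scene',bs.round(4),bs.mean(0))
for e in (-1,1): print(proj(c,b+e*.042*x),proj(s,b+e*.042*x))
R=cv2.Rodrigues(np.array(s['rvec']))[0]; print('side cam',-R.T@np.array(s['tvec']).ravel())
k=lambda cc,uv,z: print(onplane(cc,np.array([uv]),z).round(3))
k(c,[80+750/4,170+100/4],.14);k(c,[80+492/4,170+492/4],.07);k(c,[80+588/4,170+75/4],.085);k(c,[80+678/4,170+325/4],.13);k(c,[80+165/4,170+530/4],.054);k(c,[143,243],0);k(c,[190,208],0)
E
```

```text
[[ 0.5568 -0.2533  0.055 ]
 [ 0.5206 -0.0444  0.055 ]
 [ 0.6483 -0.0279  0.055 ]
 [ 0.6855 -0.233   0.055 ]]
c [ 0.60277401 -0.13964858  0.055     ] [np.float64(0.1303), np.float64(0.212), np.float64(0.1287), np.float64(0.2084)]
y [-0.17466397  0.9846281   0.        ] x [ 0.9846281   0.17466397 -0.        ]
button [ 0.61063389 -0.18395684  0.121     ]
side [[ 0.5451 -0.2622  0.055 ]
 [ 0.5153 -0.0497  0.055 ]
 [ 0.6396 -0.0481  0.055 ]
 [ 0.6679 -0.2411  0.055 ]] [ 0.59197077 -0.1502879   0.055     ]
bar side top ends [[ 0.5588 -0.1896  0.121 ]
 [ 0.6397 -0.1803  0.121 ]] 0.0813889236660132 [ 0.59923024 -0.18492525  0.121     ]
bar scene [[ 0.5613 -0.1857  0.115 ]
 [ 0.6488 -0.1794  0.115 ]] [ 0.60502363 -0.18257893  0.115     ]
[[157.41670803 234.31362084]] [[248.19820841 269.17031686]]
[[179.02296603 256.79135201]] [[295.99927973 259.53938343]]
side cam [ 0.53891275 -0.64160879  0.49601105]
[[0.639 0.087 0.14 ]]
[[ 0.74  -0.171  0.07 ]]
[[0.529 0.032 0.085]]
[[ 0.738 -0.036  0.13 ]]
[[ 0.644 -0.344  0.054]]
[[ 0.496 -0.228  0.   ]]
[[ 0.47  -0.064  0.   ]]
```

```bash
python3 - <<'E'
from h import *
c=load('wrist0'); s=read_state()
R=cv2.Rodrigues(np.array(c['rvec'],float))[0]; o=-R.T@np.array(c['tvec'],float).ravel()
T=np.array(s['tcp_rot']); print('cam in tool',T.T@(o-s['position']),'axes in tool\n',(T.T@R.T).round(3)); print(c['vertical_fov'],c['dist'])
E
```

```text
cam in tool [ 0.07257854 -0.0004941  -0.16262259] axes in tool
 [[ 0.    -0.963 -0.268]
 [ 1.     0.     0.   ]
 [-0.    -0.268  0.963]]
66.22815634441449 [-0.05447445  0.          0.          0.          0.        ]
```

Request:
send_rows --moves '[0, 0, -1.3, 2.2, 3.0, 0.3, -1, 0, 0, -1.3, 2.2, 3.0, 0.3, -1, 0, 0, -1.3, 2.2, 3.0, 0.3, -1, 0, 0, -1.3, 2.2, 3.0, 0.3, -1, 0, 0, -1.3, 2.2, 3.0, 0.3, -1, 0, 0, -1.3, 2.2, 3.0, 0.3, -1, 0, 0, -1.3, 2.2, 3.0, 0.3, -1, 0, 0, -1.3, 2.2, 3.0, 0.3, -1, 0, 0, -1.3, 2.2, 3.0, 0.3, -1, 0, 0, -1.3, 2.2, 3.0, 0.3, -1, 0, 0, -1.3, 2.2, 3.0, 0.3, -1, 0, 0, -1.3, 2.2, 3.0, 0.3, -1, 0, 0, 0, 0, 0, 0, -1, 0, 0, 0, 0, 0, 0, -1]'

```text
time_s: 1.55
position: [0.5341, -0.2029, 0.2583]
tcp_rot: [[0.984, 0.176, -0.001], [0.176, -0.984, -0.0], [-0.001, 0.0, -1.0]]
force: [-0.8, -0.1, -0.2]
opening: 0.007
```

```bash
python3 - <<'E'
from h import *
for n in ['scene','side','wrist']: snap(n,n+'1')
s=read_state(); print(s['time_s'],s['position'],s['tcp_rot'].round(3),s['force'],s['opening'])
E
```

```text
1.7 [ 0.5333367  -0.20448532  0.25823956] [[ 0.985  0.172 -0.001]
 [ 0.172 -0.985  0.   ]
 [-0.001 -0.    -1.   ]] [-0.50955129  0.46372483 -0.69637859] -0.0009415653423181938
```

View pics/wrist1.png

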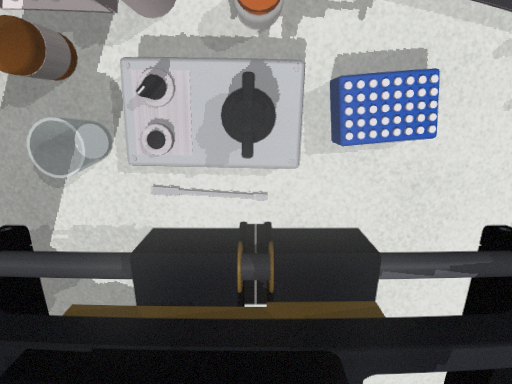

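The wrist view shows the whole station. Its corners are at about (121,58), (305,58), (300,168) and (127,165), and the bar runs from (248,72) to (248,158).

```bash
python3 - <<'E'
from h import *
c=load('wrist1'); g=c['pixels'].astype(int).max(2)
m=np.zeros_like(g,np.uint8); m[55:175,205:295]=(g[55:175,205:295]<60)
n,l,st,ce=cv2.connectedComponentsWithStats(m); i=1+st[1:,4].argmax(); print(st[i],ce[i])
r=l==i
for y in range(70,162,4):
    xs=np.where(r[y])[0]; print(y,(xs.min(),xs.max()) if len(xs) else None,end=' ')
ys=np.where(r)[0]; top,bot=ys.min(),ys.max()
e=[[np.where(r[top+3])[0].mean()+.5,top],[np.where(r[bot-3])[0].mean()+.5,bot+1]]
print('\n',e)
for z in (.121,):
    B=onplane(c,e,z); print(B.round(4),np.linalg.norm(B[0]-B[1]),B.mean(0))
# triangulate station corners wrist, plane .055
P=onplane(c,[[121.5,58],[305,58],[299.5,168],[127,165.5]],.055);print(P.round(4),P.mean(0))
y=P[0]-P[1]+P[3]-P[2]; y/=np.linalg.norm(y); x=np.cross(y,[0,0,1]); print('y',y,'x',x,'btn',P.mean(0)-.045*y)
cc=c['pixels'][40:180,100:320,::-1]; cv2.imwrite('pics/w1c.png',cv2.resize(cc,None,fx=3.6,fy=3.6,interpolation=cv2.INTER_CUBIC))
E
```

```text
[ 221   72   54   70 1367] [248.99414777 108.19897586]
70 None 74 (np.int64(243), np.int64(252)) 78 (np.int64(243), np.int64(253)) 82 (np.int64(243), np.int64(253)) 86 (np.int64(243), np.int64(253)) 90 (np.int64(238), np.int64(258)) 94 (np.int64(231), np.int64(264)) 98 (np.int64(227), np.int64(268)) 102 (np.int64(225), np.int64(271)) 106 (np.int64(223), np.int64(272)) 110 (np.int64(222), np.int64(274)) 114 (np.int64(223), np.int64(274)) 118 (np.int64(223), np.int64(274)) 122 (np.int64(223), np.int64(273)) 126 (np.int64(226), np.int64(272)) 130 (np.int64(228), np.int64(266)) 134 (np.int64(246), np.int64(265)) 138 (np.int64(252), np.int64(256)) 142 None 146 None 150 None 154 None 158 None 
 [[np.float64(249.1), np.int64(72)], [np.float64(254.5), np.int64(142)]]
[[ 0.64   -0.1794  0.121 ]
 [ 0.5753 -0.196   0.121 ]] 0.06688062222259707 [ 0.60764261 -0.18769623  0.121     ]
[[ 0.6388 -0.0269  0.055 ]
 [ 0.6743 -0.2378  0.055 ]
 [ 0.5466 -0.2586  0.055 ]
 [ 0.5121 -0.0424  0.055 ]] [ 0.59294337 -0.14143365  0.055     ]
y [-0.16181708  0.98682077  0.        ] x [ 0.98682077  0.16181708 -0.        ] btn [ 0.60022514 -0.18584058  0.055     ]
```

View pics/w1c.png

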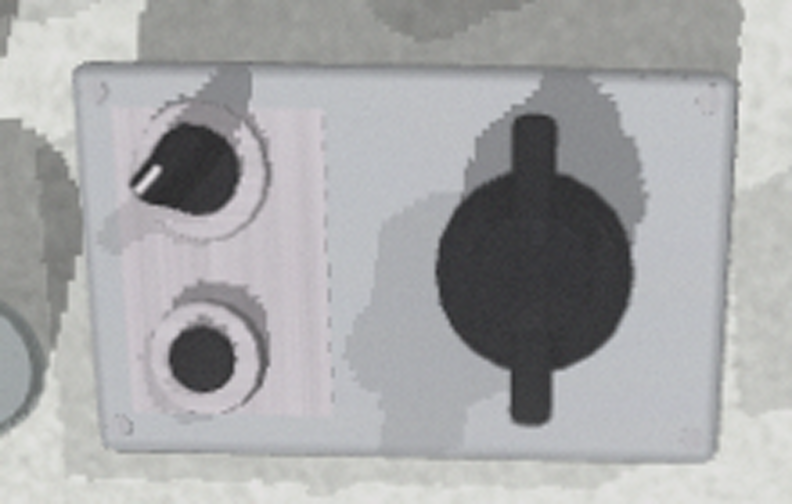

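```bash
python3 - <<'E'
from h import *
c=load('wrist1')
B=onplane(c,[[248.6,71.9],[247.2,158.1]],.121); print(B.round(4),np.linalg.norm(B[0]-B[1]),B.mean(0))
o,_=ray(c,[[0,0]]);print(o)
# cap disc centre (z .098 top)
print(onplane(c,[[248.6,115.5]],.098))
E
```

```text
[[ 0.64   -0.1789  0.121 ]
 [ 0.5578 -0.1915  0.121 ]] 0.08316885097417948 [ 0.59893451 -0.18518527  0.121     ]
[ 0.60494609 -0.19140853  0.42087746]
[[ 0.59950917 -0.18532322  0.098     ]]
```

Request:
send_rows --moves '[0, 0, 0, 2.2, 0.6, -3, -1, 0, 0, 0, 2.2, 0.6, -3, -1, 0, 0, 0, 2.2, 0.6, -3, -1, 0, 0, 0, 0, 0, -2.5, -1, 0, 0, 0, 0, 0, 0, -1, 0, 0, 0, 0, 0, 0, -1]'

```text
time_s: 2.3
position: [0.5993, -0.1866, 0.1433]
tcp_rot: [[0.985, 0.172, -0.001], [0.172, -0.985, 0.001], [-0.001, -0.001, -1.0]]
force: [-0.3, 0.4, 0.7]
opening: 0.004
```

```bash
python3 - <<'E'
from h import *
snap('side','side2');c=snap('wrist','wrist2')
s=read_state(); print(s['time_s'],s['position'],s['force'])
E
```

```text
2.4 [ 0.60049513 -0.18688706  0.14520328] [ 0.42781977 -0.08894726  0.46114318]
```

View pics/side2.png

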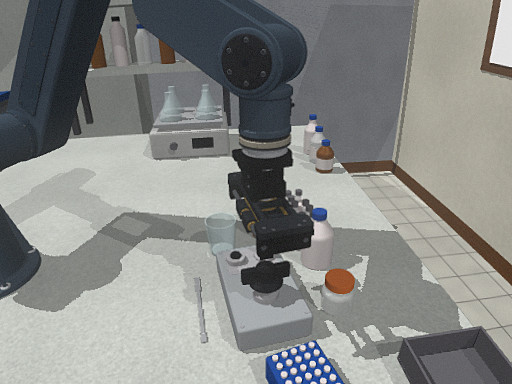

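The side view shows the shut fingers just above the boss, around (264,262). Now I press in small steps.

Request:
send_rows --moves '[0, 0, 0, 0, 0, -1.5, -1, 0, 0, 0, 0, 0, -0.6, -1, 0, 0, 0, 0, 0, -0.3, -1, 0, 0, 0, 0, 0, -0.3, -1, 0, 0, 0, 0, 0, -0.2, -1, 0, 0, 0, 0, 0, 0, -1]'

```text
time_s: 3.0
position: [0.6001, -0.186, 0.1154]
tcp_rot: [[0.985, 0.174, 0.0], [0.174, -0.985, -0.001], [0.0, 0.001, -1.0]]
force: [-2.2, -0.6, 3.9]
opening: 0.005
```

Request:
send_rows --moves '[0, 0, 0, 0, 0, -0.2, -1, 0, 0, 0, 0, 0, -0.2, -1, 0, 0, 0, 0, 0, -0.2, -1, 0, 0, 0, 0, 0, 0, -1]'

```text
time_s: 3.4
position: [0.6001, -0.186, 0.1093]
tcp_rot: [[0.985, 0.174, 0.0], [0.174, -0.985, -0.001], [-0.0, 0.001, -1.0]]
force: [-3.3, -0.5, 9.5]
opening: 0.003
```

Request:
send_rows --moves '[0, 0, 0, 0, 0, -0.1, -1, 0, 0, 0, 0, 0, 0, -1]'

```text
time_s: 3.6
position: [0.6002, -0.186, 0.1093]
tcp_rot: [[0.985, 0.174, 0.0], [0.174, -0.985, -0.001], [0.0, 0.001, -1.0]]
force: [-5.1, -0.1, 12.8]
opening: 0.01
```

The end stop is met: force has risen to 12.8 N with no further travel. I'll lift off and look.

Request:
send_rows --moves '[0, 0, 0, 0, 0, 0.4, -1, 0, 0, 0, 0, 0, 1, -1, 0, 0, 0, 0, 0, 2.5, -1, 0, 0, 0, 0, 0, 2, -1, 0, 0, 0, -2.2, -0.4, 3, -1, 0, 0, 0, -2.2, -0.4, 3, -1, 0, 0, 0, -2.2, -0.4, 0, -1, 0, 0, 0, 0, 0, 0, -1, 0, 0, 0, 0, 0, 0, -1]'

```text
time_s: 4.5
position: [0.5345, -0.1975, 0.2265]
tcp_rot: [[0.985, 0.173, 0.001], [0.173, -0.985, 0.0], [0.001, -0.0, -1.0]]
force: [0.5, -0.3, -0.0]
opening: 0.002
```

```bash
python3 - <<'E'
from h import *
snap('side','side3');c=snap('wrist','wrist3')
s=read_state(); print(s['time_s'],s['position'],s['force'])
cc=c['pixels'][20:180,100:320,::-1]; cv2.imwrite('pics/w3c.png',cv2.resize(cc,None,fx=3.6,fy=3.6,interpolation=cv2.INTER_CUBIC))
d=load('side3')['pixels'][205:355,180:360,::-1]
cv2.imwrite('pics/sd3.png',cv2.resize(d,None,fx=4,fy=4,interpolation=cv2.INTER_CUBIC))
E
```

```text
4.6 [ 0.53493832 -0.19742713  0.22598147] [-0.32432784 -0.0140296  -0.03414849]
```

View pics/w3c.png

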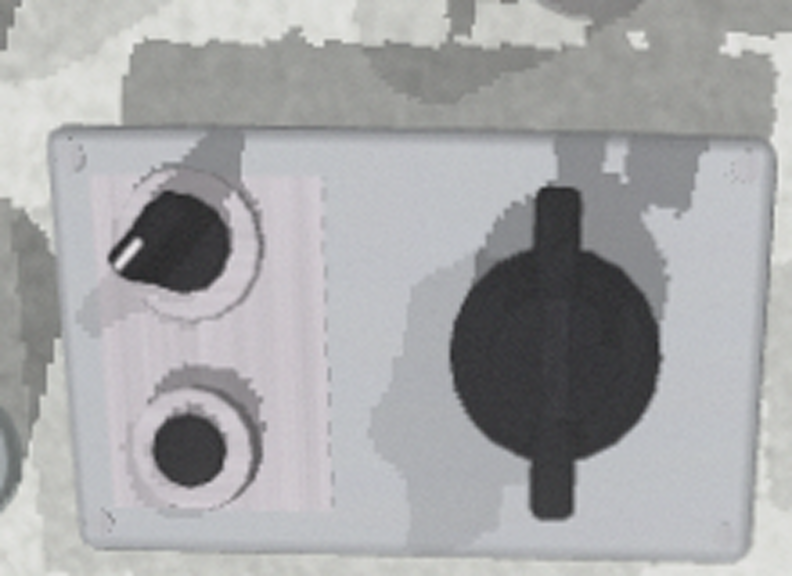

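View pics/sd3.png

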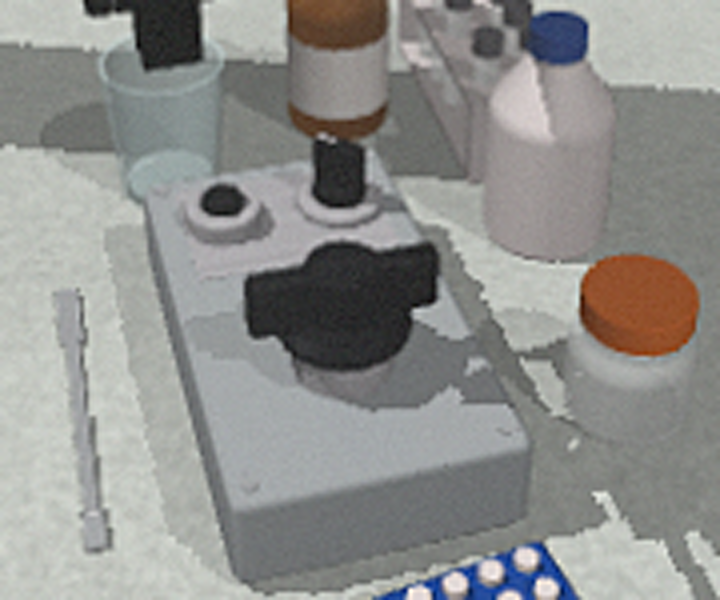

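Latched: in the side view the bar and cap sit about 17 crop pixels lower than before, and the station hasn't moved. Next is the push, so I'll re-measure the bar at z = 0.110.

```bash
python3 - <<'E'
from h import *
c=load('wrist3'); f=lambda a:np.array(a)/3.6+[100,20]
B=onplane(c,f([[559,186],[552,520]]),.110); print(B.round(4),np.linalg.norm(B[0]-B[1]),B.mean(0))
d=B[0]-B[1]; x=d/np.linalg.norm(d); y=np.array([-x[1],x[0],0]); print(np.degrees(np.arctan2(x[1],x[0])))
b=B.mean(0)
for X,Y in ((36,35),(36,24),(36,21),(36,2)): print(X,Y,(b+X/1e3*x+Y/1e3*y).round(4))
E
```

```text
[[ 0.6404 -0.1788  0.11  ]
 [ 0.5577 -0.1915  0.11  ]] 0.08368630374541661 [ 0.59907839 -0.18518062  0.11      ]
8.723720210020316
36 35 [ 0.6294 -0.1451  0.11  ]
36 24 [ 0.631 -0.156  0.11 ]
36 21 [ 0.6315 -0.159   0.11  ]
36 2 [ 0.6344 -0.1777  0.11  ]
```

Request:
send_rows --moves '[0, 0, 0, 3.1, 1.9, 0, -1, 0, 0, 0, 3.1, 1.9, 0, -1, 0, 0, 0, 3.2, 1.9, 0, -1, 0, 0, 0, 0, 0, -4, -1, 0, 0, 0, 0, 0, -4, -1, 0, 0, 0, 0, 0, -3, -1, 0, 0, 0, 0, 0, -1, -1, 0, 0, 0, 0, 0, 0, -1, 0, 0, 0, 0, 0, 0, -1]'

```text
time_s: 5.5
position: [0.6294, -0.1409, 0.1074]
tcp_rot: [[0.985, 0.174, 0.002], [0.174, -0.985, -0.001], [0.002, 0.001, -1.0]]
force: [-0.6, -0.8, 0.6]
opening: 0.008
```

```bash
python3 - <<'E'
from h import *
snap('side','side4')
s=read_state(); print(s['time_s'],s['position'],s['force'])
d=load('side4')['pixels'][185:335,180:360,::-1]
cv2.imwrite('pics/sd4.png',cv2.resize(d,None,fx=4,fy=4,interpolation=cv2.INTER_CUBIC))
E
```

```text
5.55 [ 0.62970538 -0.14115631  0.10816581] [ 0.60138899 -0.68591499 -0.04074862]
```

View pics/sd4.png

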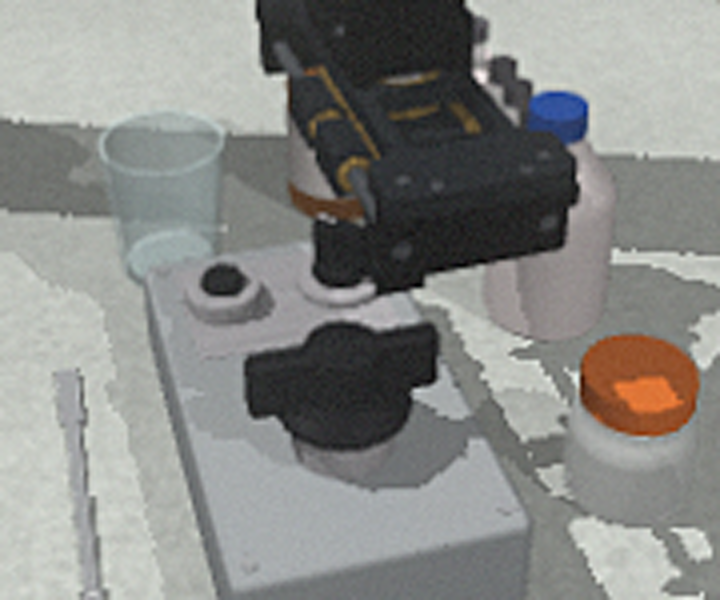

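Request:
send_rows --moves '[0, 0, 0, 0, 0, -0.6, -1, 0, 0, 0, 0, 0, 0, -1, 0, 0, 0, 0.12, -0.8, 0, -1, 0, 0, 0, 0.12, -0.8, 0, -1, 0, 0, 0, 0.06, -0.4, 0, -1, 0, 0, 0, 0, 0, 0, -1]'

```text
time_s: 6.15
position: [0.6314, -0.1619, 0.1007]
tcp_rot: [[0.985, 0.172, 0.001], [0.172, -0.985, -0.0], [0.001, 0.001, -1.0]]
force: [0.2, 0.1, 0.6]
opening: 0.003
```

Request:
send_rows --moves '[0, 0, 0, 0.06, -0.4, 0, -1, 0, 0, 0, 0.06, -0.4, 0, -1, 0, 0, 0, 0, 0, 0, -1]'

```text
time_s: 6.45
position: [0.6326, -0.1687, 0.1006]
tcp_rot: [[0.985, 0.173, 0.001], [0.173, -0.985, 0.0], [0.001, -0.0, -1.0]]
force: [0.3, 1.0, 0.3]
opening: 0.009
```

```bash
python3 - <<'E'
from h import *
snap('side','side5')
s=read_state(); print(s['time_s'],s['position'],s['force'])
d=load('side5')['pixels'][185:335,180:360,::-1]
cv2.imwrite('pics/sd5.png',cv2.resize(d,None,fx=4,fy=4,interpolation=cv2.INTER_CUBIC))
E
```

```text
6.5 [ 0.63260201 -0.16861965  0.10060549] [0.6025413  1.30516557 0.19330787]
```

View pics/sd5.png

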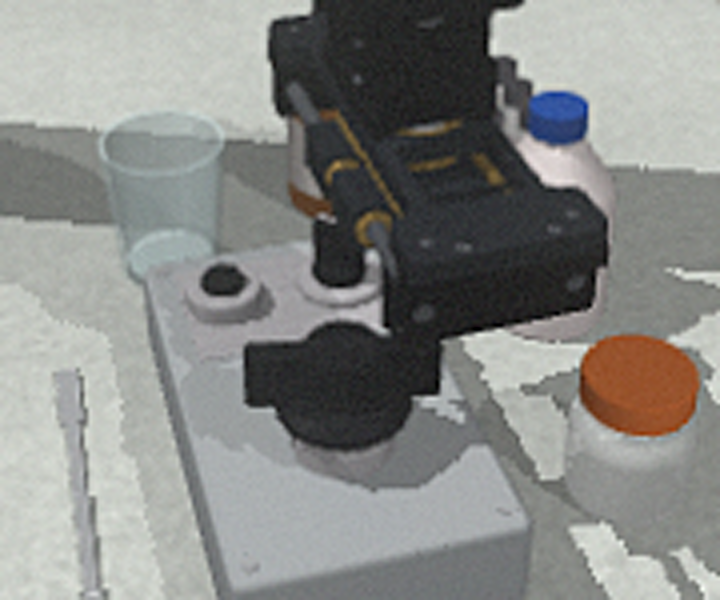

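The bar has begun to turn at a force of about 1 N. I'll carry on.

Request:
send_rows --moves '[0, 0, 0, 0.06, -0.4, 0, -1, 0, 0, 0, 0.06, -0.4, 0, -1, 0, 0, 0, 0.06, -0.4, 0, -1, 0, 0, 0, 0, 0, 0, -1]'

```text
time_s: 6.9
position: [0.6337, -0.181, 0.1003]
tcp_rot: [[0.985, 0.173, -0.001], [0.173, -0.985, 0.0], [-0.001, -0.001, -1.0]]
force: [0.1, 1.7, 1.1]
opening: 0.006
```

```bash
python3 - <<'E'
from h import *
snap('side','side6')
s=read_state(); print(s['time_s'],s['position'],s['force'])
d=load('side6')['pixels'][185:335,180:360,::-1]
cv2.imwrite('pics/sd6.png',cv2.resize(d,None,fx=4,fy=4,interpolation=cv2.INTER_CUBIC))
E
```

```text
6.95 [ 0.63372545 -0.18075729  0.10029081] [ 0.30081484  2.49302456 -0.15543018]
```

View pics/sd6.png

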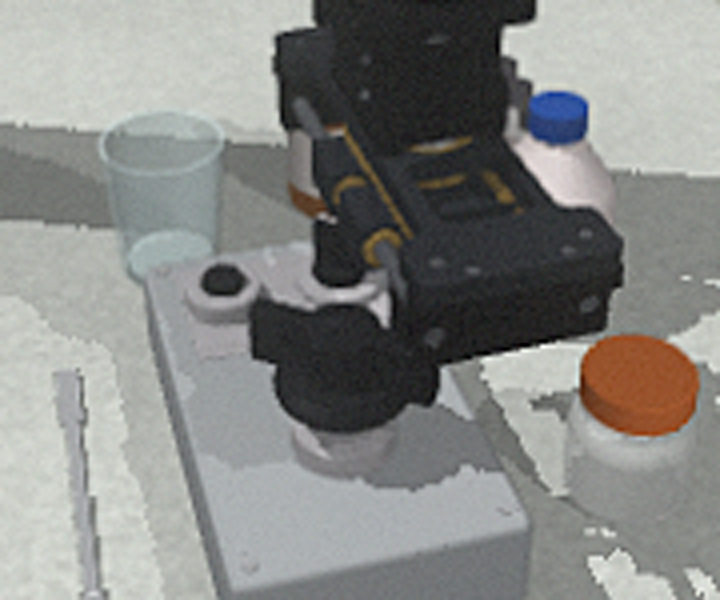

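The button has popped: the cap is higher, more of the stem shows, and the bar is clearly turned. Now I retreat the way I came.

Request:
send_rows --moves '[0, 0, 0, -0.06, 0.4, 0, -1, 0, 0, 0, -0.09, 0.6, 0, -1, 0, 0, 0, -0.12, 0.8, 0, -1, 0, 0, 0, -0.15, 1.0, 0, -1, 0, 0, 0, -0.15, 1.0, 0, -1, 0, 0, 0, -0.05, 0.4, 1, -1, 0, 0, 0, 0, 0, 3, -1, 0, 0, 0, 0, 0, 4, -1, 0, 0, 0, -2.3, -1.4, 4, -1, 0, 0, 0, -3.5, -2, 1, -1, 0, 0, 0, -3.5, -2, 0, -1, 0, 0, 0, 0, 0, 0, -1, 0, 0, 0, 0, 0, 0, -1]'

```text
time_s: 8.25
position: [0.5347, -0.193, 0.2316]
tcp_rot: [[0.985, 0.172, 0.002], [0.172, -0.985, -0.001], [0.001, 0.001, -1.0]]
force: [0.2, -0.1, -0.2]
opening: 0.007
```

```bash
python3 - <<'E'
from h import *
snap('side','side7');snap('scene','scene7');c=snap('wrist','wrist7')
s=read_state(); print(s['time_s'],s['position'],s['force'])
d=load('side7')['pixels'][205:355,180:360,::-1]
e=c['pixels'][:,:,::-1][0:230]
cv2.imwrite('pics/sd7.png',cv2.resize(d,None,fx=4,fy=4,interpolation=cv2.INTER_CUBIC))
cv2.imwrite('pics/w7.png',cv2.resize(e,None,fx=1.5,fy=1.5))
E
```

```text
8.4 [ 0.53590395 -0.19229591  0.23068803] [ 0.40166989  0.58963678 -0.24624076]
```

View pics/sd7.png

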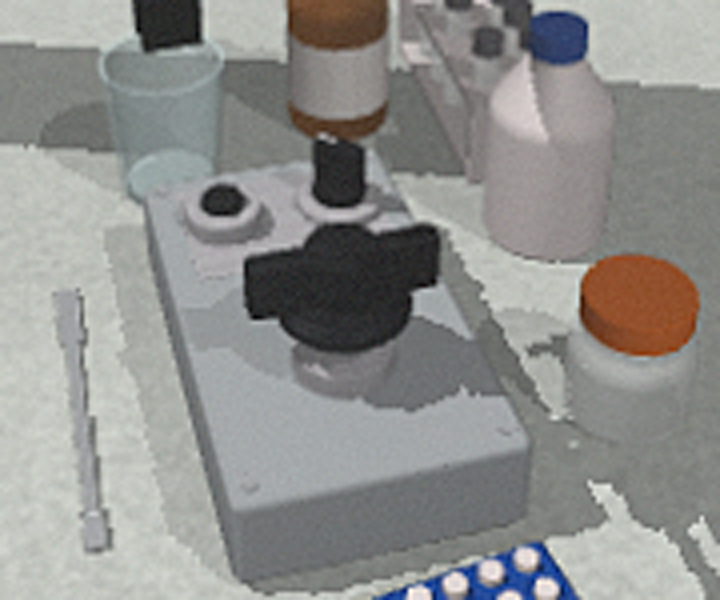

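View pics/w7.png

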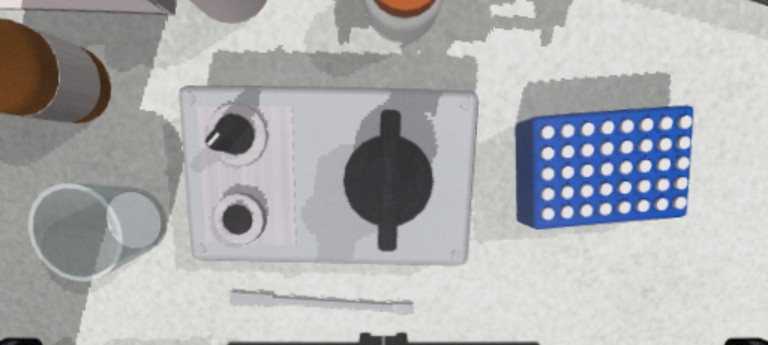

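The button is fully out and the bar is back, with the side view matching the first picture (bar ends at crop (245,258) and (437,226)). The station, selector, key and bystanders haven't moved, and the arm is clear.

```bash
python3 -c "
from h import *
print(hand_in())"
```

```text
the job is handed in; nothing more can be done
None
```

The stop button went through its full function test, and I handed the job in at about 8.4 s of robot time.

- **Press:** I pressed the button with the shut fingers to its end stop (12.8 N, no further travel at 12 mm). I then lifted clear. The side and wrist pictures showed the button staying down on its own with its bar straight.
- **Release:** I pushed the +x end of the bar clockwise with the fingertips at about 1 to 2.5 N until the latch let go. The side picture showed the cap popped up with the bar still turned. I then backed off along the same line.
- **Last checks:** The button is fully out and the bar ends are at the same pixels as at the start. By eye, I saw no change in the station, start key, selector or bystanders around it. The arm was clear at about 0.23 m height, with only noise-level force.

My first fix of the button from the scene camera was about 10 mm off in x from the side and wrist views. The side and wrist views agreed with each other, so I used theirs. I had no direct reading of the button's joints, so the latch and release were judged from the pictures and forces only. `hand_in` gave no verdict.

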